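Turn the specimen leaf and hold the mirror lid at its mark

ROBOT

A 7-joint arm with a two-finger parallel gripper is mounted at the origin on a cart in front of the work surface, level with it; the furniture and walls round the work are solid. World frame = base frame: x ahead of the robot, y to its left, z up, the work surface at z = 0. Lengths are in m, angles in rad, forces in N, time in s.
With the tool pointing down it reaches from about 0.425 to 0.925 m from the base axis. Payload 6.8 kg.
Tool frame: the origin (TCP) lies on the centre line of the jaws, within the pads' length; the fingertips stand 8 mm ahead of it and the grasp point (between the pads) lies 11 mm behind it (bot.tips_ahead is the distance from the TCP to the fingertips, in m); z points along the fingers, y is the line along which they close (so a half turn about z gives the same grasp; the last joint's range is limited). The gripper opens to 85 mm and grips with 20 to 120 N. Pads are 22 mm wide; open, the fingers measure 114 mm over their backs; the gripper's body (76 mm by 85 mm) begins 54 mm behind the grasp point. The pads swing forward as they close: fully open they stand 13 mm farther back than shut.
Start: joints at [-0.108, 0.477, 0.022, 1.555, -0.011, 1.109, -0.083], TCP at [0.675, 0, 0.205] pointing down, gripper open.
Joint ranges: [-2.96, 2.96], [-0.34, 2.1], [-1.41, 1.46], [0.24, 2.44], [-1.37, 4.51], [0.17, 1.92], [-2.96, 2.96]. Speed limits (rad/s): [2.39, 2.39, 3.14, 3.14, 3.14, 3.14, 3.14].

INTERFACE

Orientations are given as a unit quaternion [w, x, y, z].
In Python, from station import bot gives the robot as it stands.
- The arm moves only by the tool send_rows, never from a script. Its argument "deltas" is text: rows parted by semicolons, each of 4 numbers parted by spaces: the shift along the tool's x, y, z in m, then the turn about the tool's z in degrees. In form: x y z spin; .... A call has 1 to 5 rows; each row is the pose to reach, as a shift and turn from the pose commanded when the call began, along the tool's axes at that moment; what a row does not reach only later rows make up. A row lasts 1/10 s, in which the tool goes at most 50 mm and 8.59 degrees, less where a joint would pass 70% of its speed; a pose out of reach is approached as far as the arm can. A call with a gripper value outside its range is refused whole. "claw" is the opening, from 0 (shut) to 1 (fully open), set as the call begins (left out, the last holds). The fingers move at their own pace and stop on an object; "force" is the grip in N (left out, the last holds). Time passes only in rows, so rows that repeat a pose let the fingers close. It gives the time, the measured TCP pose, the force, the opening and the grip force at its end, in the units of the state.
- bot.get_obs(): the state, without advancing time (a new reading comes with each control period).
- bot.read_camera(name): name is "scene" or "side" or "wrist"; returns a dict with "img" (384x512x3 uint8, red, green, blue), "depth" (384x512 float32, m along the optical axis (not along the pixel's ray), 0 where there is no reading), "fx", "fy", "cx", "cy" (pixels), "camera_from_world" (4x4, takes a point from world to camera coordinates). Camera axes: x right, y up, looking along -z (the intrinsics and any distortion apply to the point x, -y, -z); pixel columns grow to the right and rows downward; lengths in m; the calibration is good to about 2 mm. A picture is of the moment at which its call begins.
- bot.hand_in(): hands the job in; it is judged then, once.
Trained networks look in a picture, given as the dict that the camera call returned (one of the last four; its "shot" number tells which), for a name from the list of things; names that differ only in an ending like _2 or _b are one class to them, and where a whole thing is asked for, a point or a joint stands for the part that bears it (a point fixed in the world has none). Each returns a list of dicts, best first, with "confidence" (0 to 1); they miss things now and then, are a little off and sometimes report something else, mostly with a low value. They report only what shows in the picture. A call takes as long as a camera call.
- bot.masks_of(picture, query): "mask" (384x512 bool, what is visible of it).
- bot.landmark_of(picture, query): "xyz" ([x, y, z] in m, in world coordinates, good to about 4 mm: a listed point, or the origin of a listed thing).
The state is a dict: "t": time; "q": joint angles; "joint_vel": joint speeds; "joint_torque": joint torques, N m; "eef_pos": TCP position; "tool_rot": TCP orientation; "contact_force": force on the tool from outside, world axes, zero at the start; "torque": the same for the moment, N m; "gripper_width": opening from 0.0 (shut) to 1.0 (fully open); "grasp_force": force on a finger pad.
Only numpy, scipy, OpenCV 4.12 (cv2) and the standard library are available. Lean on these libraries where they do the work, as an engineer would, in place of code of your own. Each camera call takes 0.05 s, during which the arm holds its last target. There are 200 camera calls.

TASK

Turn the hinged specimen leaf on the front deck of the specimen viewer right over, so that it lies flat on the other side with its specimen face up. Then lift the viewer's sprung mirror lid with the gripper until it is in line with the marker arm beside it, and finish while still holding the lid steady there: it springs shut if let go. Do not move the marker arm, and leave the things standing round the viewer where they are.

Things in the scene. Friction and masses are not known exactly. Their poses are not given: they have to be found in the camera images.
- viewer: specimen viewer, fixed on the worktop: grey base plate 270 (x) x 160 (y) mm, its top (the deck) 20 mm up; on its back part a white lamp box 120 x 130 mm, top 72 mm up. Origin at worktop height; own +x points to the back, +y left; plate from x = -155 to +115 mm. Lid and marker arm turn about own y through (105, 0, 77) mm, the leaf about own x through (-115, 0, 42) mm.
- lid (a joint): white lid, a slab 116 x 124 x 8 mm, mirror on its underside, hinged at its back edge; 0 = shut (level), grows as the front rises, to 1.4 rad. A spring closes it: 0.4 Nm when shut, 0.4 Nm more per rad, plus 0.2 kg weight; 3 to 7 N upward at the grip bar holds it.
- lid_bar (a point): centre of the lid's black round grip bar: 14 mm diameter, 36 mm long along the hinge, flat ends, on a 12 mm wide stem 28 mm in front of the lid's front edge, on the lid's mid-plane, 145 mm from the hinge axis, 77 mm up when shut. Pinched across its ends it pivots between the pads. Axes are the lid's: x from bar to hinge, y along the hinge.
- marker_arm (a joint): thin aluminium arm (8 x 4 mm) with a round tip, on the lid's hinge axis, 74 mm left of the lid's centre, beside a round grey angle scale; stiff, stays where set (0.45 to 0.80). Value = its angle above level in rad, counted as the lid's: the lid is in line with it when both values are equal.
- mark_tip (a point): round tip of the marker arm, 145 mm from the hinge axis. Site axes are those of the arm: x from tip to hinge, y along the hinge.
- leaf (a joint): flat aluminium leaf 38 mm wide, 6 mm thick, reaching 66 mm from its hinge axis between two bearing blocks. 0 = lying level right of the axis, specimen face (white 28 mm disc with a small dark block) down; grows as the free end swings up and over to the left; 3.14 = level on the left, specimen face up. Swings freely, 0.06 kg.
- leaf_bar (a point): centre of the round bar at the leaf's free end: 12 mm diameter, 48 mm long along the viewer's x, flat ends 5 mm out from the leaf's sides; 60 mm from the leaf's hinge axis, 42 mm over the worktop (22 over the deck) when the leaf is down. Pinched across its ends it pivots between the pads.
- tally: hand tally counter, 50 x 44 x 32 mm, loose bystander; origin under its centre
- petri: small closed petri dish, 59 mm across, 15 mm high, loose bystander; origin under its centre
- timer: white lab timer, 62 x 66 x 18 mm, loose bystander; origin under its centre
- marker: felt marker pen lying down, 132 mm long, 11 mm thick, loose bystander; origin under its centre

How it is judged:
By the outcome, as a careful person would: the job done as asked, in the order asked, and still so for the second after the job is handed in, while the arm keeps its last pose, push and grip.
It also fails if it takes over 48 s, if anything falls off the work surface, if the arm or the gripper's body presses on something with over 40 N, if the wrist force passes 120 N, or if a joint passes its speed limit or range.

## Working session

There is one attempt and no reset: what is moved stays moved. The work goes in short steps, Python scripts to look and compute and a tool call to move; the robot and the scene stay as the last step left them, time stands still between calls to the robot, and variables do not carry over. Pictures are saved under pics/ and viewed, at most 10 in all, crops included, and the job is handed in when it is done.

Besides the shell and the picture viewer there is one more tool, called by a JSON object that holds its "op" and its "data", one argument or row to a line. send_rows: Moves the arm, as the interface text tells. Its arguments: {"type":"object","properties":{"deltas":{"type":"string"},"claw":{"type":"number"},"force":{"type":"number"}},"required":["deltas"]}

```bash
mkdir -p pics; cat > h.py <<'E'
import numpy as np,cv2
from station import bot
def save(p,n): cv2.imwrite('pics/'+n+'.png',p['img'][:,:,::-1])
def lm(p,q):
    r=bot.landmark_of(p,q); return [(np.round(d['xyz'],4).tolist(),round(d['confidence'],2)) for d in r[:2]]
E
python3 - <<'E'
from h import *
o=bot.get_obs(); print(o['eef_pos'],o['tool_rot'],o['t'])
ims=[]
for n in ['scene','side','wrist']:
    p=bot.read_camera(n); ims.append(p['img'])
    print(n)
    for q in ['viewer','lid_bar','mark_tip','leaf_bar','tally','petri','timer','marker']: print(q,lm(p,q))
im=np.vstack([np.hstack(ims[:2]),np.hstack([ims[2],ims[2]*0])])
cv2.imwrite('pics/a.png',cv2.resize(im,(800,600))[:,:,::-1])
E
```

```text
[ 6.74350516e-01 -2.61370142e-05  2.03829143e-01] [-5.94666017e-04  7.07102347e-01  7.07110618e-01 -7.00506576e-04] 0.0
scene
viewer [([0.6326, -0.1303, -0.0001], 0.87)]
lid_bar [([0.5921, -0.1267, 0.0741], 0.79)]
mark_tip [([0.6195, -0.0529, 0.1622], 0.54)]
leaf_bar [([0.5206, -0.1901, 0.0416], 0.61)]
tally []
petri [([0.4526, -0.4324, 0.0037], 0.72)]
timer [([0.5848, -0.4689, 0.0017], 0.92)]
marker [([0.4127, 0.2619, -0.0023], 0.61)]
side
viewer [([0.6336, -0.1231, -0.0004], 0.58)]
lid_bar [([0.5962, -0.1281, 0.0768], 0.91)]
mark_tip [([0.6236, -0.0469, 0.1603], 0.56)]
leaf_bar [([0.524, -0.1871, 0.0409], 0.51)]
tally [([0.5484, 0.242, 0.0007], 0.84)]
petri [([0.4565, -0.4297, -0.0054], 0.46)]
timer [([0.5856, -0.4678, -0.0015], 0.53), ([0.6183, -0.0511, 0.1603], 0.23)]
marker [([0.4136, 0.2643, 0.0005], 0.7)]
wrist
viewer [([0.6344, -0.1271, 0.0016], 0.64)]
lid_bar [([0.5934, -0.123, 0.077], 0.92)]
mark_tip [([0.6155, -0.0512, 0.1681], 0.91)]
leaf_bar []
tally []
petri []
timer []
marker []
```

View pics/a.png

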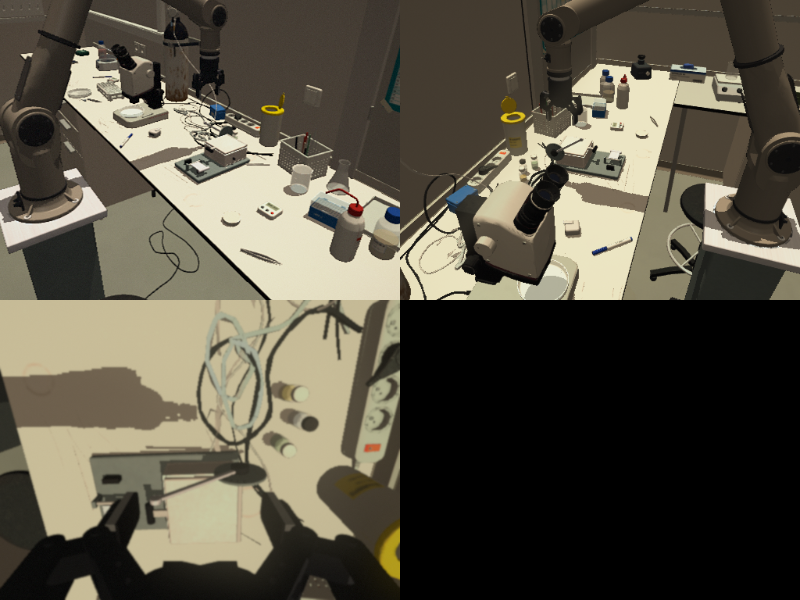

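{"op": "send_rows", "data": {
  "deltas": "-0.03 -0.03 0 0;-0.07 -0.06 0 0;-0.11 -0.09 0 0;-0.15 -0.12 0 0;-0.18 -0.15 0 0",
  "claw": 0.95,
  "force": 40
}}

```text
t: 1.85
eef_pos: [0.5234, -0.1828, 0.2051]
tool_rot: [0.001, 0.708, 0.706, -0.0]
contact_force: [0.8, -0.9, -0.2]
gripper_width: 0.951
grasp_force: 0.0
```

{"op": "send_rows", "data": {
  "deltas": "-0.005 0 0 0;-0.005 0 0 0;-0.005 0 0 0;-0.005 0 0 0;-0.005 0 0 0"
}}

```text
t: 2.35
eef_pos: [0.5258, -0.1836, 0.2046]
tool_rot: [-0.0, 0.706, 0.708, 0.0]
contact_force: [-0.4, -0.5, -0.4]
gripper_width: 0.95
grasp_force: 0.0
```

```bash
python3 - <<'E'
from h import *
o=bot.get_obs(); print(o['eef_pos'],o['tool_rot'],o['t'])
p=bot.read_camera('wrist'); save(p,'b')
for q in ['viewer','lid_bar','mark_tip','leaf_bar','leaf']: print(q,lm(p,q))
E
```

```text
[ 0.52584491 -0.18355813  0.2046373 ] [-1.43558546e-04  7.06229507e-01  7.07982941e-01  1.33508104e-04] 2.35
viewer [([0.6342, -0.1247, 0.0023], 0.85)]
lid_bar [([0.5924, -0.1248, 0.0754], 0.57)]
mark_tip [([0.617, -0.0564, 0.1654], 0.97)]
leaf_bar []Traceback (most recent call last):
  File "<stdin>", line 4, in <module>
  File "h.py", line 5, in lm
    r=bot.landmark_of(p,q); return [(np.round(d['xyz'],4).tolist(),round(d['confidence'],2)) for d in r[:2]]
ValueError: it knows: leaf_bar, lid_bar, mark_tip, marker, petri, tally, timer, viewer
```

View pics/b.png

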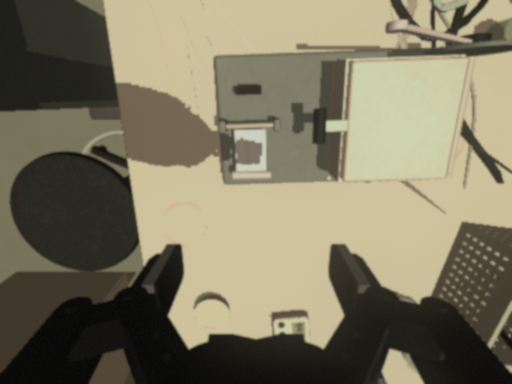

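```bash
cat >> h.py <<'E'
def world(p):
    v,u=np.mgrid[0:384,0:512]; d=p['depth']
    c=np.stack([(u-p['cx'])/p['fx']*d,-(v-p['cy'])/p['fy']*d,-d,np.ones_like(d)],-1)
    return (c@np.linalg.inv(p['camera_from_world']).T)[...,:3]
def rect(W,m):
    r=cv2.minAreaRect((W[m][:,:2]*1000).astype(np.float32)); return np.round(r[0],1),np.round(r[1],1),round(r[2],2),int(m.sum())
E
python3 - <<'E'
from h import *
p=bot.read_camera('wrist'); W=world(p); X,Y,Z=W[...,0],W[...,1],W[...,2]
roi=np.zeros(Z.shape,bool); roi[40:200,200:480]=1; roi&=p['depth']>0
for r in [(251,176),(249,125),(247,90),(320,125),(404,120)]: print(r,np.round(W[r[1],r[0]],4))
print('plate',rect(W,roi&(abs(Z-.02)<.006)))
b=np.zeros_like(roi);b[165:185,225:285]=1
print('bar',rect(W,b&(Z>.04)&(Z<.056)))
print('lid',rect(W,roi&(abs(Z-.081)<.004)&(X>.615)))
b[:]=0;b[100:150,308:328]=1
print('lidbar',rect(W,b&(Z>.074)&(Z<.09)))
E
```

```text
(251, 176) [ 0.5193 -0.1919  0.0482]
(249, 125) [ 0.5172 -0.1305  0.0448]
(247, 90) [ 0.515  -0.0916  0.0388]
(320, 125) [ 0.592  -0.1271  0.0838]
(404, 120) [ 0.6794 -0.1221  0.0822]
plate (array([ 614.7, -125.3]), array([277.3, 163. ]), 3.36, 12509)
bar (array([ 519.9, -186.8]), array([46.2, 17.3]), 0.22, 481)
lid (array([ 678.8, -120.4]), array([128.2, 132.1]), 2.15, 14314)
lidbar (array([ 593.1, -127.2]), array([14.6, 35.7]), 2.24, 479)
```

{"op": "send_rows", "data": {
  "deltas": "-0.0055 -0.0055 0.03 -2;-0.0055 -0.0055 0.07 -2;-0.0055 -0.0055 0.1 -2;-0.0055 -0.0055 0.12 -2;-0.0055 -0.0055 0.12 -2"
}}

```text
t: 3.15
eef_pos: [0.5173, -0.1899, 0.0821]
tool_rot: [-0.002, 0.695, 0.719, -0.001]
contact_force: [-1.0, -0.4, 0.4]
gripper_width: 0.953
grasp_force: 0.0
```

```bash
python3 - <<'E'
from h import *
o=bot.get_obs(); print(o['eef_pos'],o['tool_rot'],o['t'])
p=bot.read_camera('wrist'); save(p,'c')
print(bot.get_obs()['eef_pos'])
E
```

```text
[ 0.51728324 -0.18986047  0.08212286] [-0.00242184  0.69465181  0.71934068 -0.00140971] 3.15
[ 0.51866094 -0.19026429  0.08394015]
```

View pics/c.png

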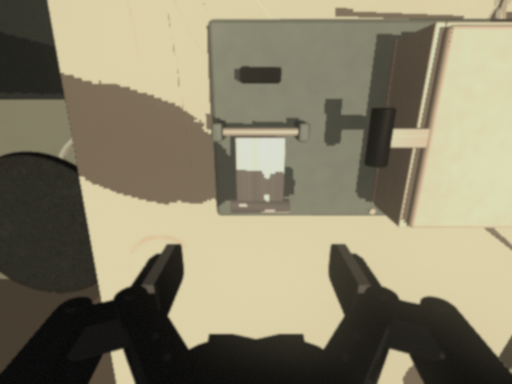

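```bash
python3 - <<'E'
from h import *
p=bot.read_camera('wrist'); W=world(p); Z=W[...,2]
b=np.zeros(Z.shape,bool);b[195:216,222:300]=1
print('bar',rect(W,b&(Z>.04)&(Z<.056)))
ii=np.argwhere(b&(Z>.04)&(Z<.056));print(ii.min(0),ii.max(0))
for r in [(220,131),(303,131),(380,137),(235,205),(287,205),(261,207)]: print(r,np.round(W[r[1],r[0]],4))
print(bot.get_obs()['eef_pos'],bot.get_obs()['tool_rot'],p['cx'])
E
```

```text
bar (array([ 520.3, -187.8]), array([47.7, 14.7]), 2.26, 955)
[195 229] [211 287]
(220, 131) [ 0.49   -0.1307  0.0482]
(303, 131) [ 0.5512 -0.1284  0.0494]
(380, 137) [ 0.5933 -0.127   0.0834]
(235, 205) [ 0.5017 -0.1894  0.0477]
(287, 205) [ 0.5439 -0.188   0.0473]
(261, 207) [ 0.5229 -0.1903  0.0479]
[ 0.51973739 -0.19056076  0.08513782] [-2.86349734e-05  6.94661707e-01  7.19336577e-01 -3.48066715e-05] 255.72656630161532
```

{"op": "send_rows", "data": {
  "deltas": "0.001 0.001 0.02 0;0.001 0.001 0.04 0;0.001 0.001 0.051 0;0.001 0.001 0.051 0;0.001 0.001 0.051 0"
}}

```text
t: 3.75
eef_pos: [0.5213, -0.1898, 0.0348]
tool_rot: [0.001, 0.695, 0.719, 0.0]
contact_force: [-0.2, -0.1, 0.4]
gripper_width: 0.952
grasp_force: 0.0
```

{"op": "send_rows", "data": {
  "deltas": "0 0 0 0;0 0 0 0;0 0 0 0;0 0 0 0;0 0 0 0",
  "claw": 0.3,
  "force": 40
}}

```text
t: 4.25
eef_pos: [0.5205, -0.1894, 0.0339]
tool_rot: [0.0, 0.695, 0.719, 0.0]
contact_force: [-0.4, -0.4, -0.5]
gripper_width: 0.298
grasp_force: 0.0
```

```bash
python3 - <<'E'
from h import *
o=bot.get_obs(); print(o['eef_pos'],o['contact_force'],o['grasp_force'],o['gripper_width'])
p=bot.read_camera('wrist'); save(p,'d')
E
```

```text
[ 0.52052806 -0.18944918  0.03394128] [-0.4470747  -0.37015201 -0.50947057] 0.0 0.29750950458297065
```

View pics/d.png

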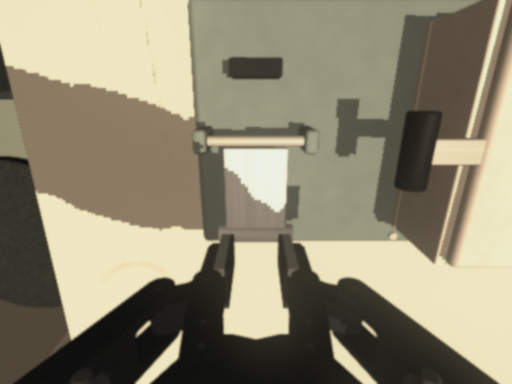

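```bash
python3 - <<'E'
from h import *
p=bot.read_camera('wrist'); W=world(p)
for r in [(227,237),(227,245),(227,260),(227,275),(286,240),(290,260),(256,229),(256,234),(256,239),(256,250),(230,229),(287,229),(256,200),(350,60)]: print(r,np.round(W[r[1],r[0]],4))
p=bot.read_camera('side');W=world(p)
m=bot.masks_of(p,'leaf_bar'); print(len(m), m and (m[0]['confidence'],np.median(W[m[0]['mask']],0)))
u=p['camera_from_world']@np.array([.52,-.18,.05,1]);c=int(p['cx']+p['fx']*u[0]/-u[2]);r=int(p['cy']-p['fy']*u[1]/-u[2]);print(c,r)
cv2.imwrite('pics/e.png',cv2.resize(p['img'][max(r-60,0):r+60,max(c-80,0):c+80,::-1],(800,600),interpolation=2))
E
```

```text
(227, 237) [ 0.5042 -0.1797  0.0687]
(227, 245) [ 0.5052 -0.1792  0.0782]
(227, 260) [ 0.5066 -0.179   0.0924]
(227, 275) [ 0.5072 -0.1828  0.0988]
(286, 240) [ 0.5365 -0.1781  0.0729]
(290, 260) [ 0.5365 -0.1789  0.0909]
(256, 229) [ 0.5205 -0.1855  0.0461]
(256, 234) [ 0.5207 -0.1886  0.0469]
(256, 239) [ 0.5208 -0.1913  0.0485]
(256, 250) [ 5.221e-01 -2.283e-01 -1.000e-04]
(230, 229) [ 0.504  -0.1855  0.0471]
(287, 229) [ 0.5404 -0.1849  0.0458]
(256, 200) [ 0.5199 -0.1657  0.0458]
(350, 60) [ 0.5738 -0.0823  0.022 ]
1 (0.76, array([ 0.51731185, -0.1569013 ,  0.04406305]))
275 192
```

View pics/e.png

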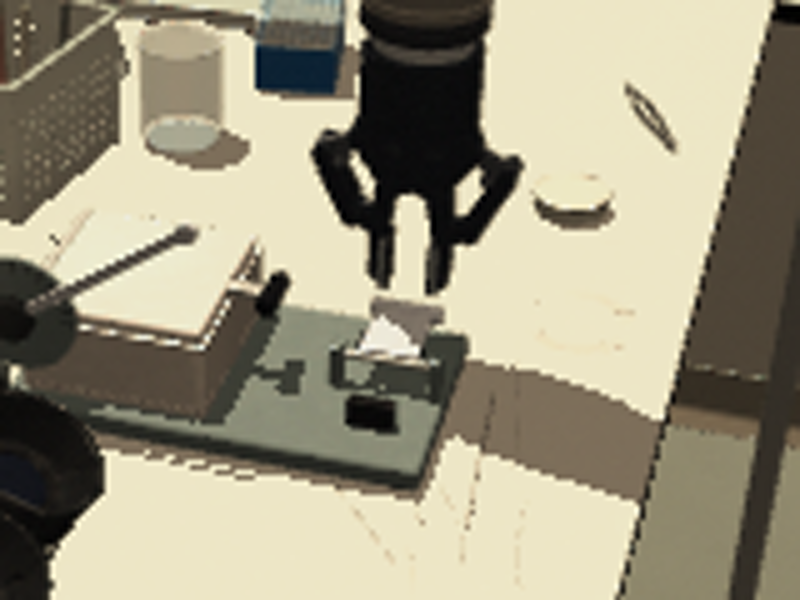

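```bash
python3 - <<'E'
from h import *
print(bot.tips_ahead,[a for a in dir(bot) if a[0]!='_'])
o=bot.get_obs();print(o['eef_pos'],o['tool_rot'],o['q'],o['t'])
p=bot.read_camera('wrist'); W=world(p)
m=(W[...,0]>.495)&(W[...,0]<.512)&(abs(W[...,1]+.18)<.004)&(W[...,2]>.05)
print(np.percentile(W[m][:,2],[0,2,10]))
E
```

```text
0.008 ['PlanningError', 'get_obs', 'hand_in', 'landmark_of', 'masks_of', 'read_camera', 'tips_ahead']
[ 0.52046504 -0.18945572  0.03377899] [-2.61759840e-05  6.94660105e-01  7.19338125e-01 -6.52185560e-06] [ 0.19334142  0.50476797  0.0548403   1.98329774 -0.0435722   0.65467395
  0.3108284 ] 4.45
[0.06349128 0.06774536 0.07777173]
```

The camera shows the fingertips at about z = 0.065, roughly 40 mm above where the stated tool length puts them. No contact was felt either. I'll reopen, go down by what the camera shows, and check.

{"op": "send_rows", "data": {
  "deltas": "0 0 0 0;0 0 0 0;0 0 0 0;0 0 0.005 0;0 0 0.01 0",
  "claw": 0.8
}}

```text
t: 5.0
eef_pos: [0.5205, -0.1894, 0.0235]
tool_rot: [0.0, 0.695, 0.719, 0.0]
contact_force: [0.4, 0.0, -0.9]
gripper_width: 0.799
grasp_force: 0.0
```

{"op": "send_rows", "data": {
  "deltas": "0 0 0.005 0;0 0 0.01 0;0 0 0.015 0;0 0 0.015 0;0 0 0.015 0"
}}

```text
t: 5.5
eef_pos: [0.5204, -0.1894, 0.0086]
tool_rot: [-0.0, 0.695, 0.719, -0.0]
contact_force: [-0.1, 0.1, -0.1]
gripper_width: 0.796
grasp_force: 0.0
```

```bash
python3 - <<'E'
from h import *
o=bot.get_obs();print(o['eef_pos'],o['contact_force'],o['gripper_width'])
p=bot.read_camera('wrist'); W=world(p); save(p,'f')
x,y,z=W[...,0],W[...,1],W[...,2]
for s in (-1,1):
    m=((x-.5205)*s>.028)&((x-.5205)*s<.055)&(abs(y+.18)<.005)&(z>.025)
    print(m.sum(),np.percentile(W[m],[0,2,10,50,100],axis=0).round(4).tolist())
E
```

```text
[ 0.52038676 -0.1894338   0.00862479] [-0.07336503  0.12237686 -0.05397738] 0.7956753535514626
3044 [[0.4655, -0.185, 0.0433], [0.4656, -0.1849, 0.0498], [0.466, -0.1846, 0.06], [0.48, -0.1803, 0.0905], [0.4925, -0.175, 0.1261]]
4306 [[0.5486, -0.185, 0.0438], [0.5528, -0.1845, 0.0504], [0.5544, -0.1825, 0.0623], [0.5652, -0.1781, 0.0942], [0.5755, -0.175, 0.127]]
```

View pics/f.png

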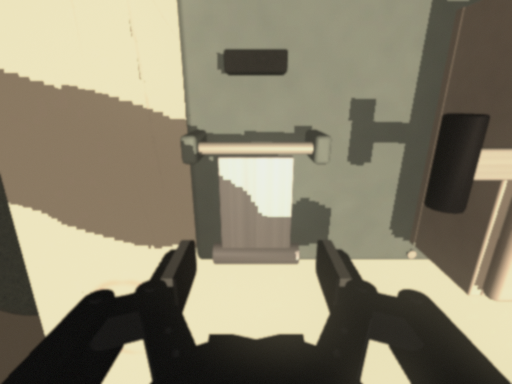

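{"op": "send_rows", "data": {
  "deltas": "0 0 0.004 0;0 0 0.008 0;0 0 0.0135 0;0 0 0.0135 0;0 0 0.0135 0"
}}

```text
t: 6.05
eef_pos: [0.5203, -0.1894, -0.005]
tool_rot: [-0.0, 0.695, 0.719, -0.0]
contact_force: [0.2, -0.1, -0.2]
gripper_width: 0.804
grasp_force: 0.0
```

{"op": "send_rows", "data": {
  "deltas": "0 0 0 0;0 0 0 0;0 0 0 0;0 0 0 0;0 0 0 0",
  "claw": 0.3,
  "force": 40
}}

```text
t: 6.55
eef_pos: [0.5204, -0.1895, -0.0044]
tool_rot: [0.0, 0.695, 0.719, 0.0]
contact_force: [-2.8, 0.2, 5.3]
gripper_width: 0.551
grasp_force: 40.6
```

{"op": "send_rows", "data": {
  "deltas": "0.0013 0 -0.0125 0;0.0052 0 -0.0244 0;0.0115 0 -0.0353 0;0.0199 0 -0.0446 0;0.03 0 -0.052 0"
}}

```text
t: 7.05
eef_pos: [0.5193, -0.1595, 0.0484]
tool_rot: [0.0, 0.695, 0.719, -0.0]
contact_force: [0.3, -2.0, -5.6]
gripper_width: 0.549
grasp_force: 41.9
```

{"op": "send_rows", "data": {
  "deltas": "0.0115 0 -0.0051 0;0.0237 0 -0.0077 0;0.0363 0 -0.0077 0;0.0485 0 -0.0051 0;0.06 0 0 0"
}}

```text
t: 7.55
eef_pos: [0.5173, -0.0983, 0.0487]
tool_rot: [0.0, 0.695, 0.719, 0.0]
contact_force: [-2.6, -2.1, 4.1]
gripper_width: 0.551
grasp_force: 41.3
```

{"op": "send_rows", "data": {
  "deltas": "0.0101 0 0.0074 0;0.0185 0 0.0167 0;0.0248 0 0.0276 0;0.0287 0 0.0395 0;0.03 0 0.052 0"
}}

```text
t: 8.05
eef_pos: [0.516, -0.0653, -0.0043]
tool_rot: [-0.001, 0.693, 0.72, 0.001]
contact_force: [-3.8, 4.3, 6.3]
gripper_width: 0.548
grasp_force: 53.7
```

{"op": "send_rows", "data": {
  "deltas": "0 0 0 0;0 0 0 0;0 0 0 0;0 0 0 0;0 0 0 0"
}}

```text
t: 8.55
eef_pos: [0.516, -0.0657, -0.0041]
tool_rot: [-0.001, 0.694, 0.72, 0.001]
contact_force: [-2.3, 6.9, 3.6]
gripper_width: 0.547
grasp_force: 53.7
```

```bash
python3 - <<'E'
from h import *
p=bot.read_camera('side');W=world(p)
u=p['camera_from_world']@np.array([.52,-.10,.05,1]);c=int(p['cx']+p['fx']*u[0]/-u[2]);r=int(p['cy']-p['fy']*u[1]/-u[2])
cv2.imwrite('pics/g.png',cv2.resize(p['img'][max(r-60,0):r+60,max(c-80,0):c+80,::-1],(800,600),interpolation=2))
E
```

```text
(no output)
```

View pics/g.png

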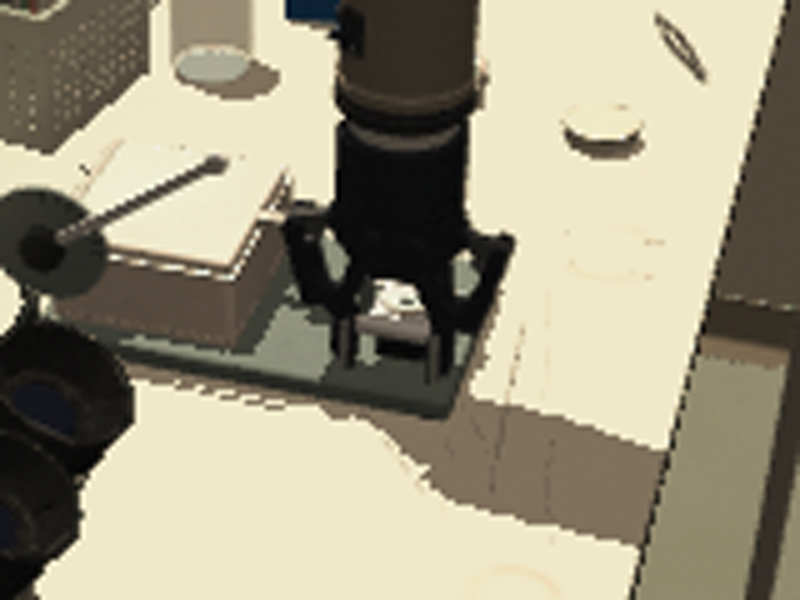

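{"op": "send_rows", "data": {
  "deltas": "0 0 0 0;0 0 0 0;0 0 0 0;0 0 -0.015 0;0 0 -0.04 0",
  "claw": 0.8
}}

```text
t: 9.1
eef_pos: [0.5149, -0.0697, 0.0346]
tool_rot: [-0.001, 0.695, 0.719, -0.001]
contact_force: [0.8, 0.3, 1.3]
gripper_width: 0.797
grasp_force: 0.0
```

{"op": "send_rows", "data": {
  "deltas": "0 0 -0.02 8;0 0 -0.04 16;0 0 -0.06 24;0 0 -0.08 32;0 0 -0.09 40"
}}

```text
t: 9.6
eef_pos: [0.5172, -0.0698, 0.1271]
tool_rot: [0.0, 0.9, 0.435, 0.001]
contact_force: [-0.3, 0.6, -0.5]
gripper_width: 0.802
grasp_force: 0.0
```

{"op": "send_rows", "data": {
  "deltas": "0 0 0 8;0 0 0 16;0 0 0 24;0 0 0 32;0 0 0 40",
  "claw": 0.7
}}

```text
t: 10.1
eef_pos: [0.5162, -0.0697, 0.1254]
tool_rot: [-0.0, 0.995, 0.101, 0.0]
contact_force: [-0.2, 0.4, -0.7]
gripper_width: 0.701
grasp_force: 0.0
```

{"op": "send_rows", "data": {
  "deltas": "0 0 0 5;0 0 0 10;0 0 0 10;0 0 0 10;0 0 0 10"
}}

```text
t: 10.6
eef_pos: [0.5163, -0.0696, 0.1253]
tool_rot: [-0.0, 1.0, 0.018, 0.0]
contact_force: [0.2, 0.5, 0.4]
gripper_width: 0.699
grasp_force: 0.0
```

```bash
python3 - <<'E'
from h import *
from scipy.spatial.transform import Rotation as R
o=bot.get_obs();q=o['tool_rot'];M=R.from_quat([q[1],q[2],q[3],q[0]]).as_matrix();print(o['eef_pos'],M.round(3).tolist(),o['t'])
print('shift',M.T@(np.array([.5931,-.1272,.028])-o['eef_pos']))
p=bot.read_camera('side');W=world(p)
u=p['camera_from_world']@np.array([.52,-.08,.05,1]);c=int(p['cx']+p['fx']*u[0]/-u[2]);r=int(p['cy']-p['fy']*u[1]/-u[2])
cv2.imwrite('pics/i.png',cv2.resize(np.hstack([p['img'][max(r-60,0):r+60,max(c-80,0):c+80,::-1]]),(800,600),interpolation=2))
for n in ['wrist','scene','side']:
    p=bot.read_camera(n); print(n,[(k,lm(p,k)) for k in ['leaf_bar','lid_bar','mark_tip']])
E
```

```text
[ 0.51630049 -0.06957306  0.12534717] [[0.999, 0.036, 0.0], [0.036, -0.999, 0.0], [0.0, -0.0, -1.0]] 10.6
shift [0.07464127 0.06039023 0.09735092]
wrist [('leaf_bar', [([0.517, -0.0725, 0.043], 0.85)]), ('lid_bar', [([0.5929, -0.1252, 0.077], 0.63)]), ('mark_tip', [([0.617, -0.0526, 0.1657], 0.75)])]
scene [('leaf_bar', [([0.52, -0.0682, 0.0412], 0.7), ([0.6337, -0.127, 0.002], 0.31)]), ('lid_bar', [([0.5915, -0.1241, 0.0752], 0.86)]), ('mark_tip', [([0.6197, -0.0526, 0.1616], 0.45)])]
side [('leaf_bar', [([0.516, -0.0694, 0.0393], 0.75)]), ('lid_bar', [([0.5961, -0.1212, 0.0798], 0.81), ([0.4141, 0.2668, 0.0026], 0.27)]), ('mark_tip', [([0.6189, -0.0501, 0.1609], 0.59)])]
```

View pics/i.png

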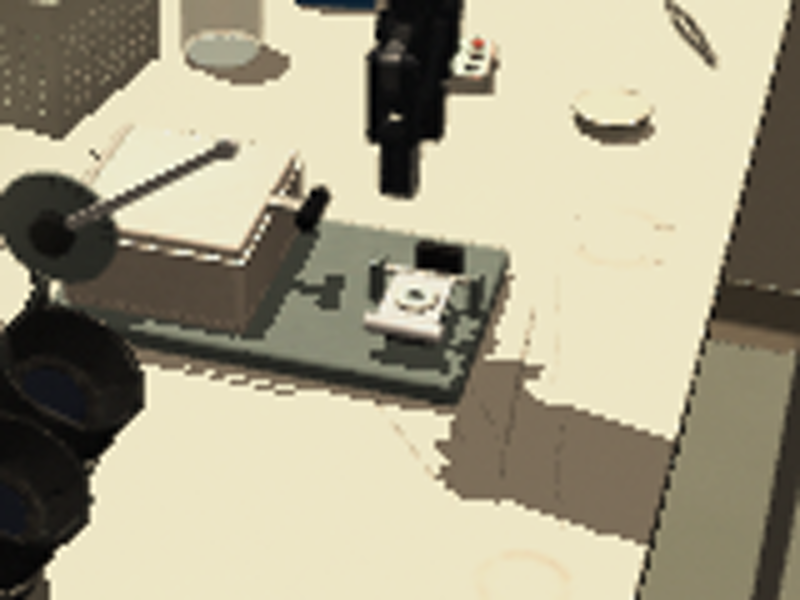

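{"op": "send_rows", "data": {
  "deltas": "0 0.03 0 0;0.01 0.0605 0 0;0.045 0.0605 0 0;0.0745 0.0605 0.02 0;0.0745 0.0605 0.04 0"
}}

```text
t: 11.75
eef_pos: [0.5976, -0.1267, 0.0854]
tool_rot: [0.0, 1.0, 0.018, 0.003]
contact_force: [-0.7, -0.5, 0.4]
gripper_width: 0.7
grasp_force: 0.0
```

{"op": "send_rows", "data": {
  "deltas": "0 0 0.01 0;0 0 0.02 0;0 0 0.02 0;0 0 0.02 0;0 0 0.02 0"
}}

```text
t: 12.25
eef_pos: [0.5933, -0.1276, 0.0663]
tool_rot: [0.0, 1.0, 0.017, 0.001]
contact_force: [0.5, -0.6, -0.3]
gripper_width: 0.698
grasp_force: 0.0
```

```bash
python3 - <<'E'
from h import *
o=bot.get_obs();print(o['eef_pos'],o['contact_force'],o['gripper_width'])
for n in ['wrist','side']:
    p=bot.read_camera(n)
    print([(k,lm(p,k)) for k in ['lid_bar','mark_tip']])
    if n=='wrist': save(p,'j'); print(np.linalg.inv(p['camera_from_world'])[:3,3]); W=world(p); print(W[300:384:14,256].round(3).tolist())
E
```

```text
[ 0.59327607 -0.12759648  0.06628228] [ 0.52916361 -0.64138264 -0.2716023 ] 0.6984545051626431
[('lid_bar', [([0.5943, -0.125, 0.0755], 0.89)]), ('mark_tip', [([0.6178, -0.0537, 0.168], 0.68)])]
[ 0.67594202 -0.12512784  0.23617638]
[[0.515, -0.131, 0.046], [0.499, -0.132, 0.045], [0.487, -0.132, 0.049], [0.603, -0.128, 0.169], [0.604, -0.128, 0.175], [0.604, -0.128, 0.179]]
[('lid_bar', [([0.5974, -0.1247, 0.0793], 0.66)]), ('mark_tip', [([0.6218, -0.0514, 0.1613], 0.55)])]
```

View pics/j.png

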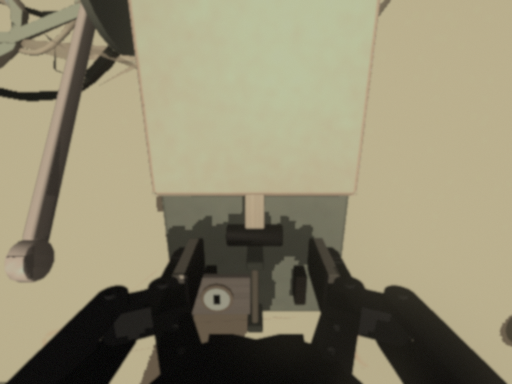

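{"op": "send_rows", "data": {
  "deltas": "0 0 0.01 0;0 0 0.02 0;0 0 0.03 0;0 0 0.038 0;0 0 0.038 0"
}}

```text
t: 13.05
eef_pos: [0.5916, -0.1272, 0.0255]
tool_rot: [-0.0, 1.0, 0.017, -0.001]
contact_force: [-0.3, 0.8, -0.0]
gripper_width: 0.7
grasp_force: 0.0
```

{"op": "send_rows", "data": {
  "deltas": "0 0 0 0;0 0 0 0;0 0 0 0;0 0 0 0;0 0 0 0",
  "claw": 0.2,
  "force": 70
}}

```text
t: 13.55
eef_pos: [0.593, -0.1267, 0.0276]
tool_rot: [-0.0, 1.0, 0.018, 0.0]
contact_force: [-1.9, 3.5, 3.8]
gripper_width: 0.405
grasp_force: 69.4
```

```bash
cat >> h.py <<'E'
YAW=np.radians(2.05); O=np.array([.6331,-.1258])
def angles(p):
    W=world(p); ok=p['depth']>0
    d=W[...,:2]-O; c,s=np.cos(YAW),np.sin(YAW)
    x=d[...,0]*c+d[...,1]*s; y=-d[...,0]*s+d[...,1]*c; z=W[...,2]
    from numpy import polyfit,arctan
    out={}
    for k,m in dict(arm=ok&(y>.066)&(y<.082)&(x<.075)&(x>-.03)&(z>.085),lid=ok&(abs(y)<.05)&(x<.09)&(x>.01)&(z>.06)&(z<.2)).items():
        m=m.copy(); a=None
        for _ in range(4):
            if m.sum()<30: break
            a=polyfit(x[m],z[m],1); r=z-np.polyval(a,x); m&=abs(r)<max(2*r[m].std(),.0015)
        if a is not None: out[k]=(round(float(arctan(-a[0])),4),'z at hinge x=105:',round(float(np.polyval(a,.105)),4),int(m.sum()),round(float(y[m].mean()),4))
    return out
E
python3 - <<'E'
from h import *
o=bot.get_obs();print(o['eef_pos'],o['contact_force'],o['gripper_width'])
for n in ['wrist','side','scene']: print(n,angles(bot.read_camera(n)))
E
```

```text
[ 0.59299117 -0.12671447  0.02764282] [-1.88498902  3.5267937   3.76448463] 0.40523597410507284
wrist {'arm': (0.5892, 'z at hinge x=105:', 0.0781, 1402, 0.0714), 'lid': (-0.0024, 'z at hinge x=105:', 0.0817, 43575, -0.0)}
side {'arm': (0.6168, 'z at hinge x=105:', 0.0779, 89, 0.0764), 'lid': (-0.0025, 'z at hinge x=105:', 0.0802, 294, 0.0013)}
scene {'lid': (-0.0092, 'z at hinge x=105:', 0.0841, 239, -0.0127)}
```

{"op": "send_rows", "data": {
  "deltas": "0.0003 0 -0.0087 0;0.001 0 -0.0174 0;0.0023 0 -0.026 0;0.0042 0 -0.0345 0;0.0065 0 -0.0428 0"
}}

```text
t: 14.2
eef_pos: [0.5986, -0.1265, 0.0701]
tool_rot: [-0.0, 1.0, 0.018, -0.001]
contact_force: [1.1, 5.1, -8.8]
gripper_width: 0.405
grasp_force: 70.4
```

{"op": "send_rows", "data": {
  "deltas": "0.0028 0 -0.0083 0;0.0061 0 -0.0163 0;0.0099 0 -0.0242 0;0.0141 0 -0.0317 0;0.0188 0 -0.0391 0"
}}

```text
t: 14.7
eef_pos: [0.6163, -0.1259, 0.1087]
tool_rot: [-0.001, 1.0, 0.017, -0.002]
contact_force: [-1.3, 5.3, -10.3]
gripper_width: 0.405
grasp_force: 70.5
```

{"op": "send_rows", "data": {
  "deltas": "0 0 0 0;0 0 0 0;0 0 0 0;0 0 0 0;0 0 0 0"
}}

```text
t: 15.2
eef_pos: [0.6161, -0.1259, 0.1084]
tool_rot: [-0.001, 1.0, 0.017, -0.002]
contact_force: [-1.1, 4.8, -8.8]
gripper_width: 0.406
grasp_force: 70.5
```

```bash
python3 - <<'E'
from h import *
o=bot.get_obs();print(o['eef_pos'],o['contact_force'],o['gripper_width'],o['grasp_force'])
for n in ['wrist','side','scene']:
    p=bot.read_camera(n); print(n,angles(p),lm(p,'lid_bar'),lm(p,'mark_tip'))
    if n=='wrist': save(p,'k')
E
```

```text
[ 0.61612675 -0.12586246  0.10842528] [-1.06321277  4.82496929 -8.84342625] 0.406447541480292 70.51543235778809
wrist {'arm': (0.6382, 'z at hinge x=105:', 0.0792, 2281, 0.0726), 'lid': (0.568, 'z at hinge x=105:', 0.0824, 25462, -0.0)} [([0.6138, -0.1237, 0.1538], 0.85)] [([0.6156, -0.0543, 0.1646], 0.72)]
side {'arm': (0.6228, 'z at hinge x=105:', 0.077, 93, 0.0761), 'lid': (0.567, 'z at hinge x=105:', 0.0815, 219, 0.0021)} [([0.6187, -0.1265, 0.1564], 0.82)] [([0.6169, -0.0525, 0.1629], 0.54)]
scene {'lid': (0.5612, 'z at hinge x=105:', 0.086, 31, -0.0111)} [([0.6169, -0.1251, 0.1542], 0.72), ([0.4136, 0.2639, -0.0045], 0.66)] [([0.6183, -0.0549, 0.1624], 0.57)]
```

View pics/k.png

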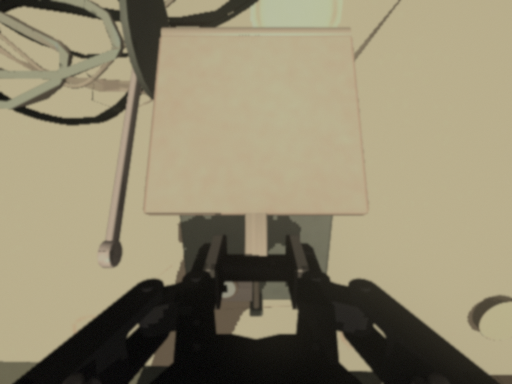

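```bash
python3 - <<'E'
from h import *
for n in ['wrist','side']:
    p=bot.read_camera(n); W=world(p); d=W[...,:2]-O; c,s=np.cos(YAW),np.sin(YAW)
    x=d[...,0]*c+d[...,1]*s; y=-d[...,0]*s+d[...,1]*c; z=W[...,2]
    r=np.hypot(.105-x,z-.077); a=np.arctan2(z-.077,.105-x)
    m=(p['depth']>0)&(y>.064)&(y<.084)&(r<.16)&(a>.4)&(a<.9)
    if n=='side': m&=y<.09
    print(n,m.sum())
    for lo in np.arange(.04,.16,.01):
        k=m&(r>=lo)&(r<lo+.01)
        if k.sum()>3: print(round(lo,3),k.sum(),'a',np.percentile(a[k],[5,25,50,75,95]).round(3),'y',np.percentile(y[k],[5,50,95]).round(4))
    # plane-ray method, side: mask
    ms=bot.masks_of(p,'mark_tip'); 
    if ms:
        M=ms[0]['mask']; print('mask',ms[0]['confidence'],M.sum())
        T=np.linalg.inv(p['camera_from_world']); C=T[:3,3]
        v,u=np.nonzero(M); D=np.stack([(u-p['cx'])/p['fx'],-(v-p['cy'])/p['fy'],-np.ones(len(u))],1)@T[:3,:3].T
        nv=np.array([-s,c,0]); t=(.074-(C-np.r_[O,0])@nv)/(D@nv); P=C+t[:,None]*D; dd=P[:,:2]-O
        X=dd[:,0]*c+dd[:,1]*s; Zz=P[:,2]; R_=np.hypot(.105-X,Zz-.077); A=np.arctan2(Zz-.077,.105-X)
        for lo in np.arange(0.03,.16,.02):
            k=(R_>=lo)&(R_<lo+.02)
            if k.any(): print(' ray',round(lo,2),k.sum(),A[k].mean().round(3),A[k].min().round(3),A[k].max().round(3))
E
```

```text
wrist 3241
0.04 274 a [0.524 0.625 0.704 0.729 0.858] y [0.0661 0.0716 0.0748]
0.05 183 a [0.585 0.638 0.688 0.702 0.717] y [0.0715 0.0722 0.0752]
0.06 192 a [0.589 0.635 0.676 0.687 0.703] y [0.0715 0.0722 0.0751]
0.07 202 a [0.601 0.64  0.671 0.68  0.69 ] y [0.0714 0.0722 0.075 ]
0.08 211 a [0.598 0.628 0.664 0.674 0.68 ] y [0.0714 0.0722 0.0749]
0.09 229 a [0.602 0.633 0.661 0.667 0.676] y [0.0713 0.0721 0.0751]
0.1 241 a [0.605 0.632 0.657 0.664 0.672] y [0.0713 0.0722 0.0751]
0.11 248 a [0.606 0.632 0.653 0.66  0.667] y [0.0713 0.0722 0.0751]
0.12 275 a [0.606 0.633 0.65  0.657 0.663] y [0.0714 0.0722 0.0749]
0.13 404 a [0.595 0.632 0.655 0.669 0.677] y [0.0705 0.0715 0.0759]
0.14 243 a [0.598 0.633 0.653 0.666 0.674] y [0.0704 0.0715 0.0757]
mask 0.74 2680
 ray 0.03 282 0.627 0.428 0.809
 ray 0.05 369 0.623 0.484 0.748
 ray 0.07 411 0.623 0.522 0.715
 ray 0.09 462 0.623 0.546 0.695
 ray 0.11 514 0.623 0.562 0.682
 ray 0.13 642 0.624 0.534 0.704
side 136
0.04 9 a [0.571 0.604 0.668 0.677 0.706] y [0.0691 0.078  0.0804]
0.05 7 a [0.566 0.594 0.645 0.659 0.695] y [0.0738 0.0763 0.0781]
0.06 8 a [0.579 0.597 0.63  0.667 0.684] y [0.0748 0.076  0.0801]
0.07 8 a [0.595 0.614 0.625 0.658 0.673] y [0.0736 0.0767 0.0783]
0.08 7 a [0.596 0.613 0.625 0.647 0.659] y [0.0741 0.0773 0.0796]
0.09 10 a [0.583 0.598 0.619 0.641 0.663] y [0.0746 0.0765 0.0796]
0.1 9 a [0.589 0.603 0.632 0.65  0.661] y [0.0739 0.0754 0.0776]
0.11 9 a [0.588 0.596 0.612 0.634 0.649] y [0.074  0.0755 0.0779]
0.12 7 a [0.599 0.615 0.628 0.644 0.653] y [0.0762 0.0775 0.0805]
0.13 15 a [0.585 0.602 0.625 0.644 0.667] y [0.0739 0.0777 0.0792]
0.14 7 a [0.585 0.609 0.626 0.649 0.657] y [0.0722 0.0737 0.0794]
mask 0.65 163
 ray 0.03 10 0.609 0.539 0.67
 ray 0.05 9 0.617 0.579 0.657
 ray 0.07 11 0.622 0.59 0.65
 ray 0.09 15 0.614 0.574 0.655
 ray 0.11 26 0.614 0.561 0.672
 ray 0.13 27 0.618 0.548 0.678
```

{"op": "send_rows", "data": {
  "deltas": "0.0022 0 -0.0033 0;0.0044 0 -0.0065 0;0.0044 0 -0.0065 0;0.0044 0 -0.0065 0;0.0044 0 -0.0065 0"
}}

```text
t: 16.35
eef_pos: [0.6207, -0.1257, 0.115]
tool_rot: [-0.001, 1.0, 0.017, -0.002]
contact_force: [-2.4, 5.8, -8.2]
gripper_width: 0.403
grasp_force: 70.5
```

```bash
cat >> h.py <<'E'
def flush(p,yl=(.068,.080)):
    W=world(p); d=W[...,:2]-O; c,s=np.cos(YAW),np.sin(YAW)
    x=d[...,0]*c+d[...,1]*s; y=-d[...,0]*s+d[...,1]*c; z=W[...,2]; ok=p['depth']>0
    m=ok&(abs(y)<.05)&(x<.09)&(x>.02)&(z>.06)&(z<.2)
    for _ in range(4):
        a=np.linalg.lstsq(np.c_[x[m],y[m],np.ones(m.sum())],z[m],rcond=None)[0]
        e=z-(a[0]*x+a[1]*y+a[2]); m&=abs(e)<max(2*e[m].std(),.001)
    th=np.arctan(-a[0]); h=e*np.cos(th)*1000
    r=np.hypot(.105-x,z-.077)
    print('lid',th.round(4),'roll',a[1].round(4),m.sum())
    rr=[];tt=[];bb=[]
    for lo in np.arange(.05,.15,.01):
        k=ok&(y>yl[0])&(y<yl[1])&(r>=lo)&(r<lo+.01)&(abs(h)<25)
        if k.sum()>3:
            q=np.percentile(h[k],[3,50,97]); print(round(lo,2),k.sum(),q.round(2))
            if lo<.125: rr.append(lo+.005);tt.append(q[2]);bb.append(q[0])
    if len(rr)>3: print('slopes top,bot rad',(np.polyfit(rr,tt,1)/1000).round(4),(np.polyfit(rr,bb,1)/1000).round(4))
E
python3 - <<'E'
from h import *
o=bot.get_obs();print(o['eef_pos'],o['contact_force'])
for n in ['wrist','side']:
    p=bot.read_camera(n); print(n); flush(p,(.068,.080) if n=='wrist' else (.070,.084)); print(angles(p),lm(p,'lid_bar'),lm(p,'mark_tip'))
    if n=='wrist': 
        cv2.imwrite('pics/l.png',cv2.resize(p['img'][:,:,::-1],(800,600)))
E
```

```text
[ 0.6207084  -0.12570783  0.11503555] [-2.38592746  5.76946319 -8.21312083]
wrist
lid 0.6215 roll -0.0 19344
0.05 162 [-6.75 -0.7   0.74]
0.06 167 [-6.5  -0.88  0.93]
0.07 181 [-6.46 -0.75  0.79]
0.08 189 [-6.63 -0.67  0.86]
0.09 203 [-6.69 -0.79  0.98]
0.1 209 [-6.51 -0.67  0.93]
0.11 228 [-6.5  -0.9   0.91]
0.12 235 [-6.45 -0.75  0.91]
0.13 358 [-8.93  0.16  3.25]
0.14 208 [-7.5   0.07  3.27]
slopes top,bot rad [0.0019 0.0007] [ 0.0023 -0.0068]
{'arm': (0.6382, 'z at hinge x=105:', 0.0794, 1978, 0.0727), 'lid': (0.6204, 'z at hinge x=105:', 0.0826, 23914, 0.0)} [([0.6205, -0.1243, 0.1602], 0.77)] [([0.6207, -0.0535, 0.1646], 0.89)]
side
lid 0.6196 roll 0.0041 175
0.05 5 [-5.42 -2.77 -0.67]
0.06 10 [-6.36 -3.01  0.36]
0.07 7 [-7.12 -4.5  -0.18]
0.08 7 [-7.04 -3.46 -0.42]
0.09 9 [-8.54 -3.71 -0.25]
0.1 12 [-24.47  -3.82  -0.22]
0.11 9 [-7.43 -4.81 -0.84]
0.12 10 [-7.03 -2.76 -0.39]
0.13 18 [-8.4  -2.08  2.44]
0.14 16 [-9.53  0.06  6.56]
slopes top,bot rad [-0.0047  0.0001] [-0.0836 -0.0017]
{'arm': (0.6399, 'z at hinge x=105:', 0.0744, 97, 0.0761), 'lid': (0.621, 'z at hinge x=105:', 0.0815, 208, 0.0044)} [([0.6271, -0.1246, 0.1631], 0.69)] [([0.6191, -0.0523, 0.1615], 0.74), ([0.636, -0.1229, -0.0004], 0.21)]
```

{"op": "send_rows", "data": {
  "deltas": "0.0002 0 -0.0004 0;0.0002 0 -0.0004 0;0.0002 0 -0.0004 0;0.0002 0 -0.0004 0;0.0002 0 -0.0004 0"
}}

```text
t: 17.15
eef_pos: [0.621, -0.1257, 0.1154]
tool_rot: [-0.001, 1.0, 0.017, -0.002]
contact_force: [-0.9, 5.1, -9.0]
gripper_width: 0.403
grasp_force: 70.5
```

```bash
python3 - <<'E'
from h import *
p=bot.read_camera('wrist'); flush(p)
for n in ['wrist','side']:
    print(lm(bot.read_camera(n),'leaf_bar'))
o=bot.get_obs();print(o['t'],o['contact_force'],o['grasp_force'],o['gripper_width'],np.abs(o['joint_vel']).max())
E
```

```text
lid 0.6242 roll 0.0006 19043
0.05 160 [-7.18 -0.94  0.7 ]
0.06 170 [-6.61 -1.25  0.63]
0.07 180 [-7.08 -1.03  0.45]
0.08 184 [-7.03 -1.02  0.63]
0.09 203 [-7.15 -1.03  0.37]
0.1 208 [-7.17 -0.87  0.5 ]
0.11 224 [-6.81 -1.02  0.46]
0.12 239 [-7.09 -1.15  0.4 ]
0.13 350 [-8.56 -0.22  2.83]
0.14 207 [-8.6  -0.55  2.82]
slopes top,bot rad [-0.0036  0.0008] [-0.0009 -0.0069]
[]
[([0.5211, -0.0682, 0.0395], 0.63)]
17.4 [-1.71922629  5.1103444  -9.69326044] 70.49247980117798 0.4049156748442773 0.0010863061710530435
```

In line to within a few mrad, steady, and the leaf is flat on the left.

```bash
python3 -c "
from station import bot
print(bot.hand_in())"
```

```text
the job is handed in; nothing more can be done
None
```

The leaf is turned over and lies flat on the left with its specimen face up, and the job was handed in at about 17 s with the lid held in line with the marker arm (about 0.624 rad, within a few mrad by camera); no verdict came back. The fingertips turned out about 40 mm shorter than the stated tool length, so I set the grasp heights from the camera instead. I did not touch the marker arm or the bystanders, though I did not re-measure the bystanders at the end.

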